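# Sweep the loose padded keys into the catch tray

## Task

Sweep the three silver keys with round tan leather pads that lie nearest the blue tray, in a row with the grease jar on the black mat, off the mat and all the way into the open side of that tray, the three-sided metal one with a blue floor at the mat's left edge. Push them along with the fingers, never picking them up, and do not shift or tip the jar that stands among them or the red tin, small oil bottle and brass hinge rod round about.

Things in the scene. Friction and masses are not known exactly. Their poses are not given: they have to be found in the camera images.
- tray: Fixed catch tray on the wood, left of the mat: aluminium rails 28 mm high, 4 mm thick (corner posts 9 mm), blue floor 2.5 mm high, level with the mat (top at z = 3 mm, left edge at y = -0.205): no step. Origin: centre of its footprint, z = 0, axes as the world's. Outside 240 mm in x by 96 mm in y. The -y side is open (mouth at y = -48 mm); inner faces: back y = +44, sides x = -116 and +116 mm.
- key_one: Silver instrument key with a round tan leather pad, about 46 x 42 mm, 11 to 16 g, lying loose and flat on the mat. Origin: underside, z up; the pad (disc of radius 13.3 mm, 5 mm thick, 8 mm at its raised centre) is centred at (10, 2) mm in own x, y; a hinge tube, 5 mm high, lies beside it at (-15, 5) mm. It slides when pushed from the side 2 to 4 mm above the mat.
- key_two: Silver instrument key with a round tan leather pad, about 33 x 34 mm, 11 to 16 g, lying loose and flat on the mat. Origin: underside, z up; the pad (disc of radius 14.6 mm, 5 mm thick, 8 mm at its raised centre) is centred at (2, 3) mm in own x, y; a hinge tube, 5 mm high, lies beside it at (-13, 3) mm. It slides when pushed from the side 2 to 4 mm above the mat.
- key_three: Silver instrument key with a round tan leather pad, about 33 x 34 mm, 11 to 16 g, lying loose and flat on the mat. Origin: underside, z up; the pad (disc of radius 14.6 mm, 5 mm thick, 8 mm at its raised centre) is centred at (2, 3) mm in own x, y; a hinge tube, 5 mm high, lies beside it at (-13, 3) mm. It slides when pushed from the side 2 to 4 mm above the mat. Same shape as key_two.
- jar: Small round grease jar with a blue lid, 32 mm across, 36 mm high, loose and light, standing in the same row as the keys. Origin: centre of its underside. Not to be shifted or tipped.
- tin: Round red tin with a black screw lid, 48 mm across, 51 mm high, loose, standing on the mat to the right of the keys. Origin: centre of its underside. Not to be shifted or tipped.
- dropper: Small white oil bottle with a green label, 18 x 24 mm, 63 mm high, loose, standing on the wood just beyond the tray's far (+x) side. Origin: centre of its underside. Not to be shifted or tipped.
- rod: Brass hinge rod, no pad, 25 x 85 x 9 mm, long along its own y, lying loose on the mat to the right of the keys. Origin: centre of its underside. Not to be shifted.
Things that resemble listed ones, but are neither listed nor needed, are in the scene too. Leave any pink look-alike of the key_three alone. What is shaped like the key_two but purple is not meant.

How it is judged:
At the end, for the whole second after the job is handed in: All three padded keys lie still inside the tray (origin of each at least 15 mm past the line of the mouth and between the rails, less than 20 mm above the mat's level); jar, tin, oil bottle and hinge rod within 15 mm of where they started (y of key_one in the frame of tray between -0.033 and 0.044 m and x of key_one in the frame of tray between -0.116 and 0.116 m and height (world z) of each of key_one, key_two, key_three below 0.023 m and linear speed of each of key_one, key_two, key_three below 0.02 m/s and y of key_two in the frame of tray between -0.033 and 0.044 m and x of key_two in the frame of tray between -0.116 and 0.116 m and y of key_three in the frame of tray between -0.033 and 0.044 m and x of key_three in the frame of tray between -0.116 and 0.116 m and distance of each of jar, tin, dropper, rod from where it was at the start of the episode below 0.015 m); the robot touches nothing.
It fails at once if a key is lifted off the mat (more than 20 mm) (height (world z) of any of key_one, key_two, key_three above 0.023 m).
It fails at once if the grease jar is shifted by more than 15 mm or tipped (distance of jar from where it was at the start of the episode above 0.015 m or angle between jar's own z axis and vertical above 0.35 rad).
It fails at once if the red tin is shifted by more than 15 mm or tipped (distance of tin from where it was at the start of the episode above 0.015 m or angle between tin's own z axis and vertical above 0.35 rad).
It fails at once if the small oil bottle is shifted by more than 15 mm or tipped (distance of dropper from where it was at the start of the episode above 0.015 m or angle between dropper's own z axis and vertical above 0.35 rad).
It fails at once if the brass hinge rod is shifted by more than 15 mm (distance of rod from where it was at the start of the episode above 0.015 m).
It also fails if it takes over 54 s, if anything falls off the work surface, if the arm or the gripper's body presses on something with over 40 N, if the wrist force passes 120 N, or if a joint passes its speed limit or range.

## Robot

A 6-joint arm with a two-finger parallel gripper is mounted at the origin on a cart in front of the work surface, level with it; the furniture and walls round the work are solid. World frame = base frame: x ahead of the robot, y to its left, z up, the work surface at z = 0. Lengths are in m, angles in rad, forces in N, time in s.
With the tool pointing down it reaches from about 0.325 to 0.9 m from the base axis. Payload 3.5 kg.
Tool frame: the origin (TCP) lies between the finger pads; the fingertips stand 14 mm ahead of it and the grasp point (between the pads) lies 5 mm behind it; z points along the fingers, y is the direction in which the jaws open and shut (so a half turn about z gives the same grasp; the last joint's range is limited). The gripper opens to 85 mm and grips with 20 to 120 N. Pads are 22 mm wide; open, the fingers measure 114 mm over their backs; the gripper's body (76 mm by 85 mm) begins 54 mm behind the grasp point. The pads swing forward as they close: fully open they stand 13 mm farther back than shut.
Start: joints at [1.205, 0.276, -0.026, 1.268, 0, 1.467], TCP at [0.162, 0.604, 0.245] pointing down, gripper open.
Joint ranges: [-3.12, 3.12], [-0.85, 1.88], [-1.08, 1.24], [-1.95, 2.15], [-1.57, 1.53], [-3.14, 3.14]. Speed limits (rad/s): [2.57, 2.57, 3.14, 3.14, 3.14, 3.14].

## Interface

Orientations are given as a rotation vector (axis times angle).
In Python, from workcell import * gives the robot as it stands. The module is installed in compiled form; this text tells all that it offers.
- The arm moves only by the tool move_arm, never from a script. Its argument "rows" is a list of rows, each an object with "rotation": the turn, a rotation vector about the tool's x, y, z in units of 6 degrees (1.0 is 6 degrees), a list of three; "offset": the shift along the tool's x, y, z in m, a list of three; "grip": the opening, from 0 (shut) to 1 (fully open). In form: [{"rotation": [ax, ay, az], "offset": [tx, ty, tz], "grip": grip}, ...]. A call has 1 to 12 rows; each row shifts and turns the commanded pose from where the row before left it, along the tool's axes as they then stand; what a row does not reach is not made up. A row lasts 1/8 s, in which the tool goes at most 62.5 mm and 10.7 degrees, less where a joint would pass 70% of its speed; a pose out of reach is approached as far as the arm can. A call is refused whole if a number of a shift passes 0.0625 or a number of a turn 1, either way. A call with a gripper value outside its range is refused whole. The fingers move at their own pace and stop on an object; "newtons" is the grip in N (left out, the last holds). Time passes only in rows, so rows that do not move let the fingers close. It gives the time, the measured TCP pose, the force and the opening at its end, in the units of the state.
- get_state(): the state, without advancing time (a new reading comes with each control period).
- capture(name): name is "scene" or "top" or "wrist"; returns a dict with "pixels" (420x560x3 uint8, red, green, blue), "fov_y" (degrees; the focal length in pixels is half the picture's height over the tangent of half this angle, whatever the lens; pixels are square), "cx", "cy" (the principal point, pixels), "position" and "rotation" of the camera in the world; the wrist camera has in their place "hand_eye" (4x4, takes a point from camera to tool coordinates, whose origin is the TCP and whose axes are the flange's). Camera axes: x right, y up, looking along -z (the intrinsics and any distortion apply to the point x, -y, -z); pixel columns grow to the right and rows downward; lengths in m; the calibration is good to about 2 mm. The wrist camera is an equidistant fisheye: a pixel r from the principal point sees the ray r / f radians off the axis. A picture is of the moment at which its call begins: read the wrist's pose just before it. There is no depth.
- sign_off(): hands the job in, once; it reports no verdict.
The state is a dict: "clock": time; "qpos": joint angles; "qd": joint speeds; "joint_torque": joint torques, N m; "ee_pos": TCP position; "ee_rot": TCP orientation; "contact_force": force on the tool from outside, world axes, zero at the start; "wrist_torque": the same for the moment, N m; "grip_width": finger opening in m.
Only numpy, scipy, OpenCV 4.12 (cv2) and the standard library are available. Lean on these libraries where they do the work, as an engineer would, in place of code of your own. Each camera call takes 0.05 s, during which the arm holds its last target.

## Working session

There is one attempt and no reset: what is moved stays moved. The work goes in short steps, Python scripts to look and compute and a tool call to move; the robot and the scene stay as the last step left them, time stands still between calls to the robot, and variables do not carry over. Pictures are saved under pics/ and viewed, and the job is handed in when it is done.

Besides the shell and the picture viewer there is one more tool, called after ">>>" in YAML: its name, and indented under it one key for each argument. move_arm: Moves the arm, as the interface text tells. Its arguments: {"type":"object","properties":{"rows":{"type":"array"},"newtons":{"type":"number"}},"required":["rows"]}

```bash
mkdir -p pics; ls
python3 - <<'E'
from workcell import *
import cv2,pickle
s=get_state();print({k:s[k] for k in('clock','qpos','ee_pos','ee_rot','grip_width','contact_force')})
for n in('scene','top','wrist'):
    c=capture(n);pickle.dump((c,s),open(f'{n}0.pkl','wb'))
    print(n,{k:v for k,v in c.items() if k!='pixels'})
    cv2.imwrite(f'pics/{n}0.png',cv2.cvtColor(c['pixels'],cv2.COLOR_RGB2BGR))
E
```

```text
pics
{'clock': 0.0, 'qpos': array([ 1.20457950e+00,  2.77166878e-01, -2.78930475e-02,  1.26801027e+00,
       -8.72693933e-06,  1.46740502e+00]), 'ee_pos': array([0.16211601, 0.60282628, 0.24413291]), 'ee_rot': array([-0.41158965, -3.11398715,  0.00347638]), 'grip_width': 0.08565189452212876, 'contact_force': array([-0.10224825, -0.13668509, -0.42401732])}
scene {'fov_y': 43.33607397692471, 'cx': 282.049910010766, 'cy': 218.19571657941768, 'position': array([-0.17013491, -0.78144124,  0.609757  ]), 'rotation': array([ 0.91675079, -0.51342596, -0.89214599])}
top {'fov_y': 47.873282857317875, 'cx': 275.41886212142674, 'cy': 202.30674069489302, 'position': array([ 0.42607517, -0.31214737,  0.90550488]), 'rotation': array([ 0.14846344, -0.14380963, -1.53897685])}
wrist {'fov_y': 65.70646984690485, 'cx': 281.12203778936913, 'cy': 207.74878932744306, 'hand_eye': array([[ 8.16324530e-04,  9.47885006e-01,  3.18611594e-01,
         8.24932190e-02],
       [ 9.99999570e-01, -6.33851988e-04, -6.76389020e-04,
         3.88793619e-05],
       [-4.39186418e-04,  3.18612010e-01, -9.47885117e-01,
        -1.29721122e-01],
       [ 0.00000000e+00,  0.00000000e+00,  0.00000000e+00,
         1.00000000e+00]])}
```

View pics/top0.png

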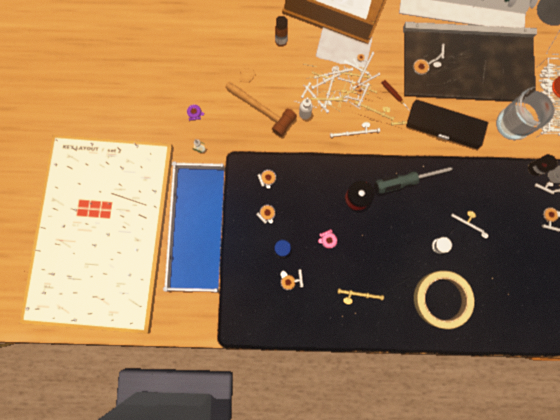

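View pics/scene0.png

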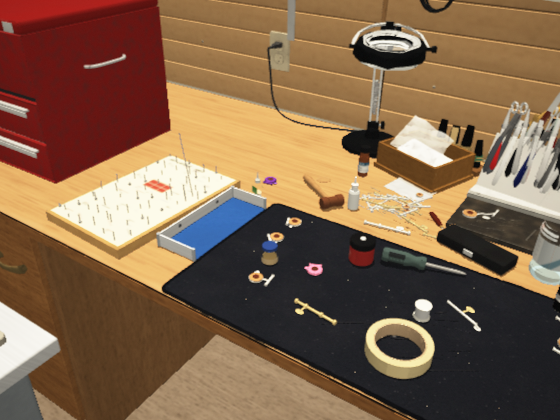

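View pics/wrist0.png

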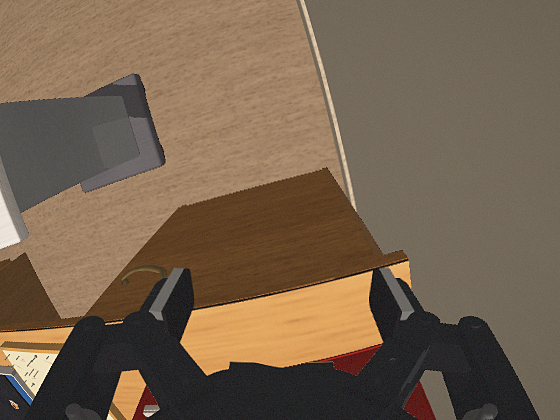

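Top view: keys near px (267,177), (267,212) and (290,282), with the jar at (283,247). The pink look-alike is at (328,240), the tin at (361,194), the rod at (360,295), the tray at (197,228) and the bottle at (200,146). Next I measure them.

```bash
cat > h.py <<'E'
import numpy as np,cv2,pickle
from scipy.spatial.transform import Rotation as R
def load(n): return pickle.load(open(n,'rb'))
def cam(c):
    h=c['pixels'].shape[0];f=h/2/np.tan(np.radians(c['fov_y']/2))
    return f,R.from_rotvec(c['rotation']).as_matrix(),np.array(c['position'])
def ray(c,u,v):
    f,M,p=cam(c);d=M@np.array([(u-c['cx'])/f,-(v-c['cy'])/f,-1]);return p,d/np.linalg.norm(d)
def onplane(c,u,v,z):
    p,d=ray(c,u,v);return p+d*(z-p[2])/d[2]
def proj(c,P):
    f,M,p=cam(c);q=M.T@(np.array(P)-p);return np.array([c['cx']+f*q[0]/-q[2],c['cy']-f*q[1]/-q[2]])
def tri(c1,a,c2,b):
    p,d=ray(c1,*a);q,e=ray(c2,*b)
    s,t=np.linalg.lstsq(np.c_[d,-e],q-p,rcond=None)[0]
    A,B=p+s*d,q+t*e;return (A+B)/2,np.linalg.norm(A-B)
def tan(img):
    hsv=cv2.cvtColor(img,cv2.COLOR_RGB2HSV)
    return cv2.inRange(hsv,(8,90,90),(20,255,255))
def blobs(m,box,amin=8):
    x0,y0,x1,y1=box;mm=np.zeros_like(m);mm[y0:y1,x0:x1]=m[y0:y1,x0:x1]
    mm=cv2.morphologyEx(mm,cv2.MORPH_CLOSE,np.ones((3,3)))
    out=[]
    for c in cv2.findContours(mm,cv2.RETR_EXTERNAL,cv2.CHAIN_APPROX_NONE)[0]:
        if cv2.contourArea(c)>amin:
            (x,y),r=cv2.minEnclosingCircle(c);x0,y0,w,h=cv2.boundingRect(c);out.append((round(x,1),round(y,1),round(r,1),cv2.contourArea(c)))
    return out
E
python3 - <<'E'
from h import *
t=load('top0.pkl')[0];s=load('scene0.pkl')[0]
np.set_printoptions(precision=4,suppress=True)
tb=blobs(tan(t['pixels']),(235,160,350,320));sb=blobs(tan(s['pixels']),(235,205,340,300))
print(tb);print(sb)
for b in tb:print(b,onplane(t,b[0],b[1],.008))
for a in tb:
  for b in sb:
    P,e=tri(t,a[:2],s,b[:2])
    if e<.006: print(a[:2],b[:2],P,e)
for n,p,z in [('matTL',(228,153),.003),('matBL',(220,346),.003),('trayTL',(174,165),.028),('trayTR',(223,165),.028),('trayBL',(166,290),.028),('trayBR',(218,291),.028),('jar',(283,248),.036),('tin',(361,194),.051),('drop',(200,146),.03),('rodL',(339,292),.006),('rodR',(383,297),.006),('pink',(328,240),.008)]:
  P=onplane(t,*p,z);print(n,P,proj(s,P))
# crops
c=t['pixels'][140:320,160:400];cv2.imwrite('pics/ct.png',cv2.cvtColor(cv2.resize(c,(800,600),interpolation=cv2.INTER_CUBIC),cv2.COLOR_RGB2BGR))
c=s['pixels'][170:330,150:390];cv2.imwrite('pics/cs.png',cv2.cvtColor(cv2.resize(c,(800,533),interpolation=cv2.INTER_CUBIC),cv2.COLOR_RGB2BGR))
E
```

```text
[(344.0, 296.0, 9.4, 55.5), (287.8, 282.0, 7.7, 150.5), (267.0, 212.0, 7.6, 151.0), (268.3, 176.4, 7.6, 147.5)]
[(256.0, 276.0, 7.0, 87.5), (269.2, 258.0, 8.3, 153.5), (276.5, 235.5, 6.7, 80.5), (294.5, 221.0, 5.9, 65.5), (312.0, 214.0, 28.5, 444.5)]
(344.0, 296.0, 9.4, 55.5) [ 0.4217 -0.4395  0.008 ]
(287.8, 282.0, 7.7, 150.5) [ 0.4446 -0.3344  0.008 ]
(267.0, 212.0, 7.6, 151.0) [ 0.5762 -0.2915  0.008 ]
(268.3, 176.4, 7.6, 147.5) [ 0.6467 -0.2919  0.008 ]
(287.8, 282.0) (256.0, 276.0) [ 0.4443 -0.3341  0.0105] 0.0007222526715685763
(267.0, 212.0) (276.5, 235.5) [ 0.5756 -0.2912  0.0103] 0.0009687645280628887
(268.3, 176.4) (294.5, 221.0) [ 0.6458 -0.291   0.0087] 0.002240414619161316
matTL [ 0.6934 -0.2106  0.003 ] [276.0686 203.0344]
matBL [ 0.3254 -0.2127  0.003 ] [161.2558 289.5281]
trayTL [ 0.6594 -0.111   0.028 ] [231.6977 187.1128]
trayTR [ 0.6619 -0.2049  0.028 ] [266.1043 198.4291]
trayBL [ 0.4238 -0.1122  0.028 ] [158.1863 234.3875]
trayBR [ 0.4245 -0.2071  0.028 ] [195.172  250.1943]
jar [ 0.5053 -0.3235  0.036 ] [270.4592 246.6989]
tin [ 0.6074 -0.4648  0.051 ] [362.9354 239.1375]
drop [ 0.698 -0.159  0.03 ] [258.6402 185.5244]
rodL [ 0.4288 -0.4305  0.006 ] [296.5782 302.5226]
rodR [ 0.4218 -0.5125  0.006 ] [336.81   323.7039]
pink [ 0.5254 -0.4091  0.008 ] [314.3183 268.9568]
```

```bash
ls pics
```

```text
cs.png
ct.png
scene0.png
top0.png
wrist0.png
```

View pics/ct.png

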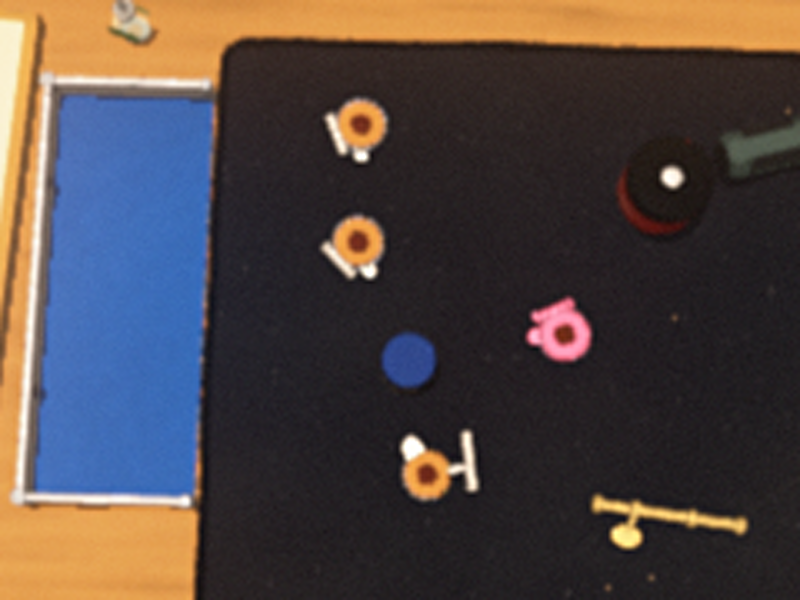

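View pics/cs.png

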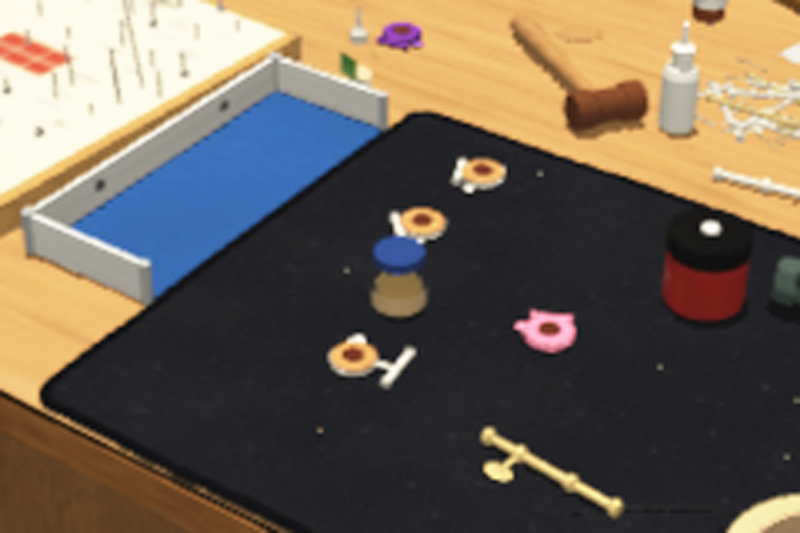

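Both crops show the same layout. key_one is at (426,475) in the top crop with its hinge tube on the far side, and the two round keys are at (358,241) and (361,124). The rods' triangulated height is about 9–10 mm (text says 8 + 3 mm), so they agree. Now I check the cabinet's place before planning the transit.

Run:
```python
from h import *
np.set_printoptions(precision=4,suppress=True)
t=load('top0.pkl')[0];s=load('scene0.pkl')[0]
for p in [(33,193),(0,172),(168,132)]:print(p,onplane(s,*p,0))
for p in [(239,187),(180,160),(50,205)]:print('board',p,onplane(s,*p,0.02))
print('pin top', onplane(s,181,134,.08))
def ct(x,y,z):return onplane(t,160+x*.3,140+y*.3,z)
for n,p in dict(Ctube1=(467,432),Ctube2=(473,490),Btube1=(324,245),Btube2=(352,276),Bnub=(370,270),Atube1=(330,115),Atube2=(342,152),Anub=(361,156),Cnub=(411,446)).items():print(n,ct(*p,.006))
# two-view checks: jar lid, tin lid knob, rod ends
print('jar',tri(t,(283,248),s,(270,245)))
print('tin',tri(t,(361.5,193.3),s,(150+710*.3,170+228*.3)))
print('rodL',tri(t,(339,291.5),s,(150+488*.3,170+435*.3)),'rodR',tri(t,(383,297.3),s,(150+615*.3,170+508*.3)))
print('bottle cap tip',tri(t,(160+122*.3,140+3*.3),s,(150+360*.3,170+10*.3)))
print('rail corners', tri(t,(174,164),s,(150+275*.3,170+62*.3)),tri(t,(165.5,289),s,(150+28*.3,170+212*.3)),tri(t,(218,290.5),s,(150+150*.3,170+264*.3)))
```

```text
(33, 193) [0.4127 0.2793 0.    ]
(0, 172) [0.4312 0.4378 0.    ]
(168, 132) [0.8569 0.2786 0.    ]
board (239, 187) [ 0.6809 -0.1153  0.02  ]
board (180, 160) [0.7086 0.0931 0.02  ]
board (50, 205) [0.382  0.1688 0.02  ]
pin top [0.7317 0.1042 0.08  ]
Ctube1 [ 0.4683 -0.3571  0.006 ]
Ctube2 [ 0.4361 -0.361   0.006 ]
Btube1 [ 0.5731 -0.2727  0.006 ]
Btube2 [ 0.5555 -0.2894  0.006 ]
Bnub [ 0.5593 -0.2997  0.006 ]
Atube1 [ 0.6505 -0.2735  0.006 ]
Atube2 [ 0.6285 -0.2813  0.006 ]
Anub [ 0.6264 -0.2925  0.006 ]
Cnub [ 0.4596 -0.3257  0.006 ]
jar (array([ 0.5048, -0.3232,  0.0401]), np.float64(0.0006300920581488189))
tin (array([ 0.6081, -0.465 ,  0.0525]), np.float64(0.0010653833257430064))
rodL (array([ 0.4295, -0.4298,  0.0097]), np.float64(0.0004888561672082611)) rodR (array([ 0.4204, -0.5105,  0.0092]), np.float64(0.003109072402671884))
bottle cap tip (array([ 0.6978, -0.1577,  0.0618]), np.float64(7.372815903243576e-05))
rail corners (array([ 0.6632, -0.1098,  0.022 ]), np.float64(0.0006239214480545039)) (array([ 0.4255, -0.1112,  0.0285]), np.float64(0.00011858016970674763)) (array([ 0.4251, -0.2069,  0.0299]), np.float64(0.0009146106104739441))
```

>>> move_arm:
  rows:
    - {"rotation": [0,0,0],"offset": [-0.022,-0.045,0],"grip": 0.2}
    - {"rotation": [0,0,0],"offset": [-0.022,-0.045,0],"grip": 0.2}
    - {"rotation": [0,0,0],"offset": [-0.022,-0.045,0],"grip": 0.2}
    - {"rotation": [0,0,0],"offset": [-0.022,-0.045,0],"grip": 0.2}
    - {"rotation": [0,0,0],"offset": [-0.022,-0.045,0],"grip": 0.2}
    - {"rotation": [0,0,0],"offset": [-0.04,-0.042,0],"grip": 0.2}
    - {"rotation": [0,0,0],"offset": [-0.04,-0.042,0],"grip": 0.2}
    - {"rotation": [0,0,0],"offset": [-0.04,-0.042,0],"grip": 0.2}
    - {"rotation": [0,0,0],"offset": [-0.04,-0.042,0],"grip": 0.2}
    - {"rotation": [0,0,0],"offset": [-0.04,-0.042,0],"grip": 0.2}
    - {"rotation": [0,0,0],"offset": [-0.04,-0.042,0],"grip": 0.2}
    - {"rotation": [0,0,0],"offset": [-0.04,-0.042,0],"grip": 0.2}

```text
clock: 1.65
ee_pos: [0.4046, -0.0009, 0.2453]
ee_rot: [0.412, 3.114, 0.001]
contact_force: [1.3, 0.4, 0.1]
grip_width: 0.0171
```

```bash
cat > plan.py <<'E'
import sys,numpy as np
from workcell import *
from scipy.spatial.transform import Rotation as R
def go(target,n,turn=0,yaw=None):
    s=get_state();M=R.from_rotvec(s['ee_rot']).as_matrix();d=(np.array(target)-s['ee_pos'])/n
    print('zaxis',M[:,2].round(4),'yangle',np.degrees(np.arctan2(M[1,1],M[0,1])).round(2))
    for i in range(n):
        print((M.T@d).round(4)); M=M@R.from_rotvec([0,0,np.radians(6*turn)]).as_matrix()
if __name__=='__main__':
    a=[float(x) for x in sys.argv[1:]];go(a[:3],int(a[3]),a[4])
E
python3 plan.py .638 -.345 .12 12 1
```

```text
zaxis [ 6.e-04  3.e-04 -1.e+00] yangle 74.91
[-0.0262 -0.0226  0.0104]
[-0.0285 -0.0198  0.0104]
[-0.0304 -0.0167  0.0104]
[-0.032  -0.0134  0.0104]
[-0.0332 -0.01    0.0104]
[-0.034  -0.0065  0.0104]
[-0.0345 -0.0029  0.0104]
[-0.0346  0.0007  0.0104]
[-0.0344  0.0044  0.0104]
[-0.0337  0.0079  0.0104]
[-0.0327  0.0114  0.0104]
[-0.0313  0.0148  0.0104]
```

>>> move_arm:
  rows:
    - {"rotation": [0,0,1],"offset": [-0.026,-0.023,0.01],"grip": 0.2}
    - {"rotation": [0,0,1],"offset": [-0.028,-0.02,0.01],"grip": 0.2}
    - {"rotation": [0,0,1],"offset": [-0.03,-0.017,0.01],"grip": 0.2}
    - {"rotation": [0,0,1],"offset": [-0.032,-0.013,0.01],"grip": 0.2}
    - {"rotation": [0,0,1],"offset": [-0.033,-0.01,0.01],"grip": 0.2}
    - {"rotation": [0,0,1],"offset": [-0.034,-0.006,0.01],"grip": 0.2}
    - {"rotation": [0,0,1],"offset": [-0.034,-0.003,0.01],"grip": 0.2}
    - {"rotation": [0,0,1],"offset": [-0.035,0.001,0.01],"grip": 0.2}
    - {"rotation": [0,0,1],"offset": [-0.034,0.004,0.01],"grip": 0.2}
    - {"rotation": [0,0,1],"offset": [-0.034,0.008,0.01],"grip": 0.2}
    - {"rotation": [0,0,1],"offset": [-0.033,0.011,0.01],"grip": 0.2}
    - {"rotation": [0,0,1],"offset": [-0.031,0.015,0.01],"grip": 0.2}

```text
clock: 3.15
ee_pos: [0.6366, -0.3434, 0.1244]
ee_rot: [-2.167, -2.273, 0.0]
contact_force: [0.6, 0.6, -0.3]
grip_width: 0.0172
```

```bash
python3 plan.py .638 -.338 .04 6 0
python3 - <<'E'
from workcell import *
import cv2
for n in('wrist','top'):
    c=capture(n);cv2.imwrite(f'pics/{n}1.png',cv2.cvtColor(c['pixels'],cv2.COLOR_RGB2BGR))
E
```

```text
zaxis [-8.e-04  5.e-04 -1.e+00] yangle 2.74
[0.0009 0.0003 0.0141]
[0.0009 0.0003 0.0141]
[0.0009 0.0003 0.0141]
[0.0009 0.0003 0.0141]
[0.0009 0.0003 0.0141]
[0.0009 0.0003 0.0141]
```

View pics/wrist1.png

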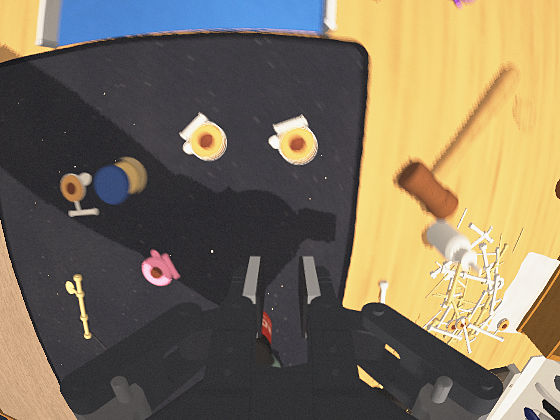

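View pics/top1.png

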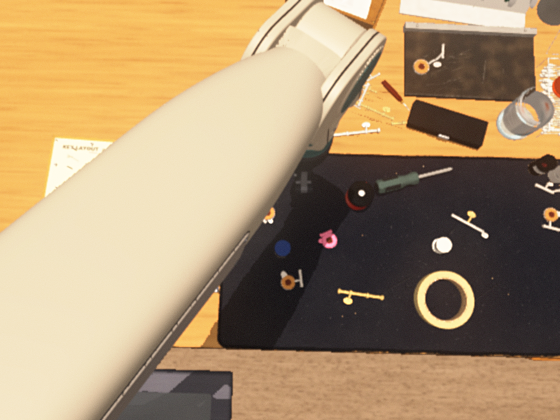

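The wrist view shows the fingers behind the far key at (297,140), with the near key at (207,140) and the path to the tray clear. I lower and probe for the mat.

>>> move_arm:
  rows:
    - {"rotation": [0,0,0.45],"offset": [0.002,0.002,0.02],"grip": 0.2}
    - {"rotation": [0,0,0],"offset": [0.002,0.002,0.02],"grip": 0.2}
    - {"rotation": [0,0,0],"offset": [0.002,0.002,0.02],"grip": 0.2}
    - {"rotation": [0,0,0],"offset": [0.002,0.002,0.02],"grip": 0.2}
    - {"rotation": [0,0,0],"offset": [0,0,0.015],"grip": 0.2}
    - {"rotation": [0,0,0],"offset": [0,0,0.004],"grip": 0.2}
    - {"rotation": [0,0,0],"offset": [0,0,0],"grip": 0.2}

```text
clock: 4.12
ee_pos: [0.6442, -0.3345, 0.0262]
ee_rot: [-2.217, -2.226, 0.0]
contact_force: [0.1, -0.3, -1.0]
grip_width: 0.0172
```

>>> move_arm:
  rows:
    - {"rotation": [0,0,0],"offset": [0,0,0.003],"grip": 0.2}
    - {"rotation": [0,0,0],"offset": [0,0,0.002],"grip": 0.2}
    - {"rotation": [0,0,0],"offset": [0,0,0],"grip": 0.2}

```text
clock: 4.5
ee_pos: [0.6442, -0.3345, 0.0215]
ee_rot: [2.217, 2.226, 0.0]
contact_force: [1.1, 0.5, 1.3]
grip_width: 0.0171
```

>>> move_arm:
  rows:
    - {"rotation": [0,0,0],"offset": [0,0,0.001],"grip": 0.2}
    - {"rotation": [0,0,0],"offset": [0,0,0],"grip": 0.2}

```text
clock: 4.75
ee_pos: [0.6442, -0.3344, 0.0204]
ee_rot: [2.217, 2.226, -0.0]
contact_force: [0.1, 0.5, 0.9]
grip_width: 0.0168
```

>>> move_arm:
  rows:
    - {"rotation": [0,0,0],"offset": [0,0,0.001],"grip": 0.2}
    - {"rotation": [0,0,0],"offset": [0,0,0.001],"grip": 0.2}
    - {"rotation": [0,0,0],"offset": [0,0,0],"grip": 0.2}

```text
clock: 5.12
ee_pos: [0.6441, -0.3343, 0.0181]
ee_rot: [-2.216, -2.226, 0.0]
contact_force: [-0.5, -1.2, 0.9]
grip_width: 0.017
```

>>> move_arm:
  rows:
    - {"rotation": [0,0,0],"offset": [0,0,0.001],"grip": 0.2}
    - {"rotation": [0,0,0],"offset": [0,0,0],"grip": 0.2}

```text
clock: 5.38
ee_pos: [0.6442, -0.3345, 0.0173]
ee_rot: [2.217, 2.226, 0.0]
contact_force: [-0.2, -0.2, 0.1]
grip_width: 0.0173
```

Run:
```python
from workcell import *
import cv2
for n in('wrist','scene'):
    c=capture(n);p=c['pixels']
    if n=='scene': p=cv2.resize(p[150:310,170:390],(800,582),interpolation=cv2.INTER_CUBIC)
    cv2.imwrite(f'pics/{n}2.png',cv2.cvtColor(p,cv2.COLOR_RGB2BGR))
```

```text
(no output)
```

View pics/scene2.png

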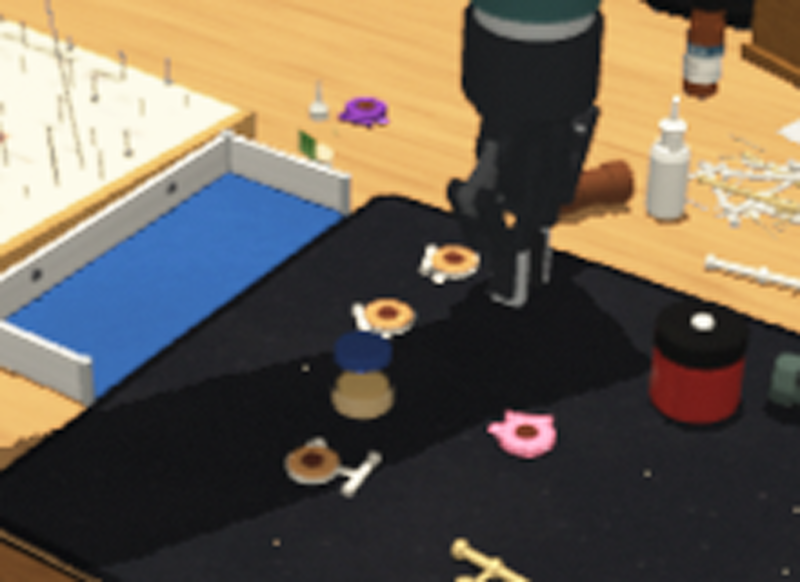

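View pics/wrist2.png

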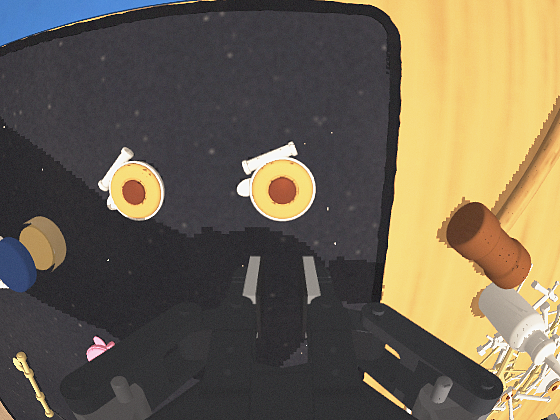

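Still no contact at TCP z = 0.0173, so the tips sit just above the mat. That is the right height, so I push the far key.

>>> move_arm:
  rows:
    - {"rotation": [0,0,0],"offset": [0.01,0,0],"grip": 0.2}
    - {"rotation": [0,0,0],"offset": [0.01,0,0],"grip": 0.2}
    - {"rotation": [0,0,0],"offset": [0.01,-0.001,0],"grip": 0.2}
    - {"rotation": [0,0,0],"offset": [0.01,-0.002,0],"grip": 0.2}
    - {"rotation": [0,0,0],"offset": [0.01,-0.002,0],"grip": 0.2}
    - {"rotation": [0,0,0],"offset": [0.01,-0.002,0],"grip": 0.2}

```text
clock: 6.22
ee_pos: [0.6367, -0.2736, 0.0173]
ee_rot: [-2.216, -2.226, 0.0]
contact_force: [0.7, 0.3, 0.2]
grip_width: 0.0171
```

Run:
```python
from workcell import *
import cv2
for n in('wrist',):
    c=capture(n);p=c['pixels']
    cv2.imwrite(f'pics/{n}3.png',cv2.cvtColor(p,cv2.COLOR_RGB2BGR))
```

```text
(no output)
```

View pics/wrist3.png

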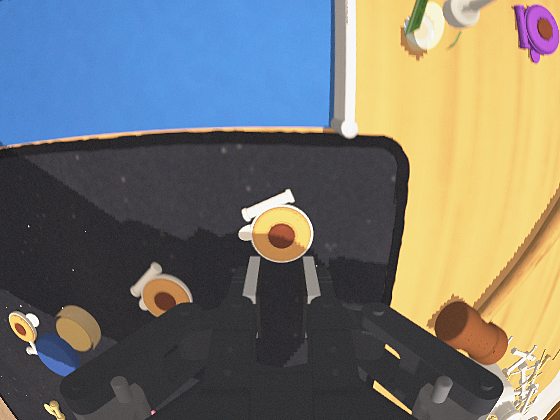

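The wrist view shows the key cradled between the fingers at (282,235), in line with the tray. I keep pushing.

>>> move_arm:
  rows:
    - {"rotation": [0,0,0],"offset": [0.01,-0.003,0],"grip": 0.2}
    - {"rotation": [0,0,0],"offset": [0.01,-0.003,0],"grip": 0.2}
    - {"rotation": [0,0,0],"offset": [0.01,-0.003,0],"grip": 0.2}
    - {"rotation": [0,0,0],"offset": [0.01,-0.003,0],"grip": 0.2}
    - {"rotation": [0,0,0],"offset": [0.01,-0.003,0],"grip": 0.2}
    - {"rotation": [0,0,0],"offset": [0.01,-0.003,0],"grip": 0.2}
    - {"rotation": [0,0,0],"offset": [0.01,-0.002,0],"grip": 0.2}
    - {"rotation": [0,0,0],"offset": [0.009,-0.002,0],"grip": 0.2}
    - {"rotation": [0,0,0],"offset": [0.006,0,0],"grip": 0.2}
    - {"rotation": [0,0,0],"offset": [0,0,0],"grip": 0.2}

```text
clock: 7.52
ee_pos: [0.6146, -0.189, 0.0173]
ee_rot: [-2.216, -2.227, 0.0]
contact_force: [0.3, -0.6, -0.0]
grip_width: 0.017
```

Run:
```python
from workcell import *
import cv2
for n in('wrist',):
    c=capture(n);p=c['pixels']
    cv2.imwrite(f'pics/{n}4.png',cv2.cvtColor(p,cv2.COLOR_RGB2BGR))
```

```text
(no output)
```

View pics/wrist4.png

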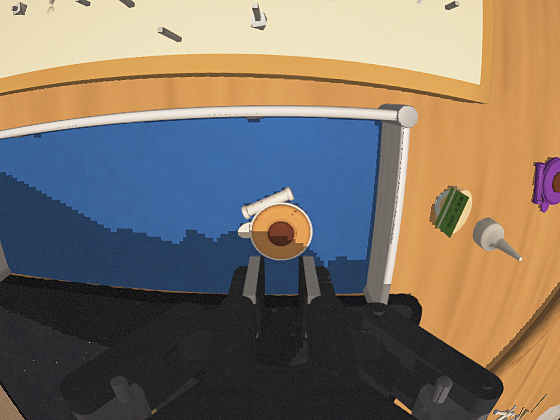

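The far key is well inside the tray at (282,232), just ahead of the fingers, and the bottle at (465,215) stands clear. I back off, hop over, and take the middle key.

>>> move_arm:
  rows:
    - {"rotation": [0,0,0],"offset": [-0.02,0,0],"grip": 0.2}
    - {"rotation": [0,0,0],"offset": [-0.02,0,-0.03],"grip": 0.2}
    - {"rotation": [0,0,0],"offset": [-0.04,-0.02,-0.02],"grip": 0.2}
    - {"rotation": [0,0,0],"offset": [-0.04,-0.02,0],"grip": 0.2}
    - {"rotation": [0,0,0],"offset": [-0.027,0,0],"grip": 0.2}
    - {"rotation": [0,0,0],"offset": [0,0,0.025],"grip": 0.2}
    - {"rotation": [0,0,0],"offset": [0,0,0.02],"grip": 0.2}
    - {"rotation": [0,0,0],"offset": [0,0,0.005],"grip": 0.2}
    - {"rotation": [0,0,0],"offset": [0,0,0],"grip": 0.2}

```text
clock: 8.7
ee_pos: [0.5747, -0.3366, 0.0173]
ee_rot: [-2.215, -2.226, 0.003]
contact_force: [-2.1, 0.3, 4.8]
grip_width: 0.017
```

Run:
```python
from workcell import *
import cv2
for n in('wrist',):
    c=capture(n);p=c['pixels']
    cv2.imwrite(f'pics/{n}5.png',cv2.cvtColor(p,cv2.COLOR_RGB2BGR))
```

```text
(no output)
```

View pics/wrist5.png

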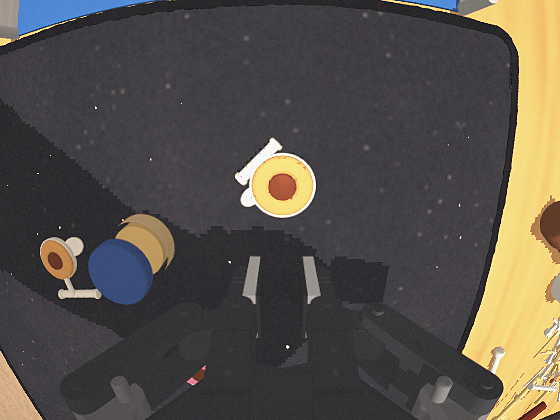

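>>> move_arm:
  rows:
    - {"rotation": [0,0,0],"offset": [0,0,-0.001],"grip": 0.2}
    - {"rotation": [0,0,0],"offset": [0.01,0,0],"grip": 0.2}
    - {"rotation": [0,0,0],"offset": [0.01,0,0],"grip": 0.2}
    - {"rotation": [0,0,0],"offset": [0.01,0,0],"grip": 0.2}
    - {"rotation": [0,0,0],"offset": [0.01,0,0],"grip": 0.2}
    - {"rotation": [0,0,0],"offset": [0.01,-0.001,0],"grip": 0.2}
    - {"rotation": [0,0,0],"offset": [0.01,-0.001,0],"grip": 0.2}

```text
clock: 9.62
ee_pos: [0.5729, -0.276, 0.0183]
ee_rot: [2.217, 2.226, 0.0]
contact_force: [0.6, 0.1, 0.3]
grip_width: 0.0168
```

Run:
```python
from workcell import *
import cv2
for n in('wrist',):
    c=capture(n);p=c['pixels']
    cv2.imwrite(f'pics/{n}6.png',cv2.cvtColor(p,cv2.COLOR_RGB2BGR))
```

```text
(no output)
```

View pics/wrist6.png

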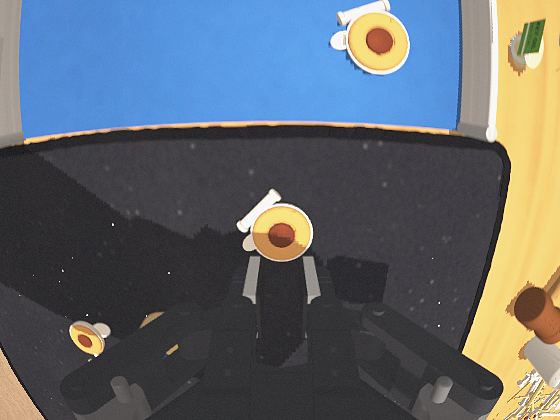

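The second key rides at (282,233) and key A lies at (378,42) in the tray. I continue, drifting slightly towards −x.

>>> move_arm:
  rows:
    - {"rotation": [0,0,0],"offset": [0.01,-0.001,0],"grip": 0.2}
    - {"rotation": [0,0,0],"offset": [0.01,-0.001,0],"grip": 0.2}
    - {"rotation": [0,0,0],"offset": [0.01,-0.001,0],"grip": 0.2}
    - {"rotation": [0,0,0],"offset": [0.01,-0.001,0],"grip": 0.2}
    - {"rotation": [0,0,0],"offset": [0.01,-0.001,0],"grip": 0.2}
    - {"rotation": [0,0,0],"offset": [0.01,-0.001,0],"grip": 0.2}
    - {"rotation": [0,0,0],"offset": [0.01,-0.001,0],"grip": 0.2}
    - {"rotation": [0,0,0],"offset": [0.01,-0.001,0],"grip": 0.2}
    - {"rotation": [0,0,0],"offset": [0.008,0,0],"grip": 0.2}
    - {"rotation": [0,0,0],"offset": [0,0,0],"grip": 0.2}

```text
clock: 10.92
ee_pos: [0.5644, -0.1881, 0.0183]
ee_rot: [-2.216, -2.227, 0.0]
contact_force: [-0.4, -0.2, 0.0]
grip_width: 0.017
```

Run:
```python
from workcell import *
import cv2
for n in('wrist',):
    c=capture(n);p=c['pixels']
    cv2.imwrite(f'pics/{n}7.png',cv2.cvtColor(p,cv2.COLOR_RGB2BGR))
```

```text
(no output)
```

View pics/wrist7.png

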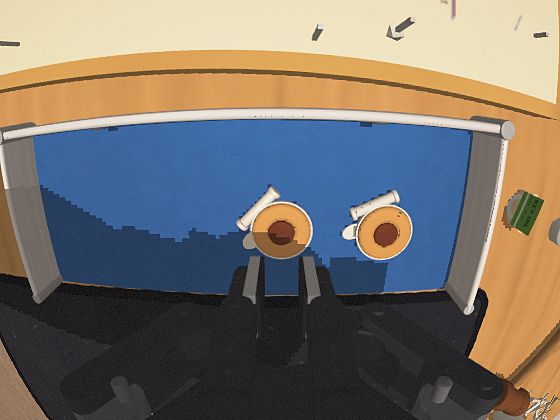

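Both keys are in the tray at (282,230) and (385,232). Next is key_one, so I lift over the jar and come down behind its tube.

>>> move_arm:
  rows:
    - {"rotation": [0,0,0],"offset": [-0.02,0,0],"grip": 0.2}
    - {"rotation": [0,0,0],"offset": [-0.02,0,-0.035],"grip": 0.2}
    - {"rotation": [0,0,0],"offset": [-0.03,-0.02,-0.03],"grip": 0.2}
    - {"rotation": [0,0,0],"offset": [-0.035,-0.03,0],"grip": 0.2}
    - {"rotation": [0,0,0],"offset": [-0.035,-0.03,0],"grip": 0.2}
    - {"rotation": [0,0,0],"offset": [-0.035,-0.034,0],"grip": 0.2}
    - {"rotation": [0,0,0],"offset": [-0.027,0,0],"grip": 0.2}
    - {"rotation": [0,0,0],"offset": [0,0,0.03],"grip": 0.2}
    - {"rotation": [0,0,0],"offset": [0,0,0.025],"grip": 0.2}
    - {"rotation": [0,0,0],"offset": [0,0,0.01],"grip": 0.2}
    - {"rotation": [0,0,0],"offset": [0,0,0],"grip": 0.2}
    - {"rotation": [0,0,0],"offset": [0,0,0.001],"grip": 0.2}

```text
clock: 12.48
ee_pos: [0.4518, -0.3924, 0.018]
ee_rot: [2.216, 2.224, -0.0]
contact_force: [0.5, -0.2, -0.0]
grip_width: 0.0169
```

Run:
```python
from workcell import *
import cv2
for n in('wrist',):
    c=capture(n);p=c['pixels']
    cv2.imwrite(f'pics/{n}8.png',cv2.cvtColor(p,cv2.COLOR_RGB2BGR))
```

```text
(no output)
```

View pics/wrist8.png

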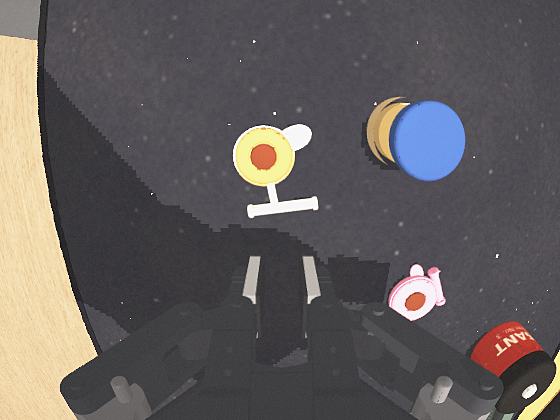

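Seen from the wrist, key_one's tube runs from (250,210) to (317,204), square in front of the fingers, and the jar is well off to the right at (415,135). I push straight past the jar first.

>>> move_arm:
  rows:
    - {"rotation": [0,0,0],"offset": [0,-0.002,0.001],"grip": 0.2}
    - {"rotation": [0,0,0],"offset": [0.01,0,0],"grip": 0.2}
    - {"rotation": [0,0,0],"offset": [0.008,0,0],"grip": 0.2}
    - {"rotation": [0,0,0],"offset": [0.008,0,0],"grip": 0.2}
    - {"rotation": [0,0,0],"offset": [0.008,0,0],"grip": 0.2}
    - {"rotation": [0,0,0],"offset": [0.008,0,0],"grip": 0.2}
    - {"rotation": [0,0,0],"offset": [0.008,0,0],"grip": 0.2}

```text
clock: 13.4
ee_pos: [0.45, -0.342, 0.0172]
ee_rot: [2.215, 2.224, -0.002]
contact_force: [-0.1, -4.3, 6.2]
grip_width: 0.017
```

Run:
```python
from workcell import *
import cv2
for n in('wrist',):
    c=capture(n);p=c['pixels']
    cv2.imwrite(f'pics/{n}9.png',cv2.cvtColor(p,cv2.COLOR_RGB2BGR))
```

```text
(no output)
```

View pics/wrist9.png

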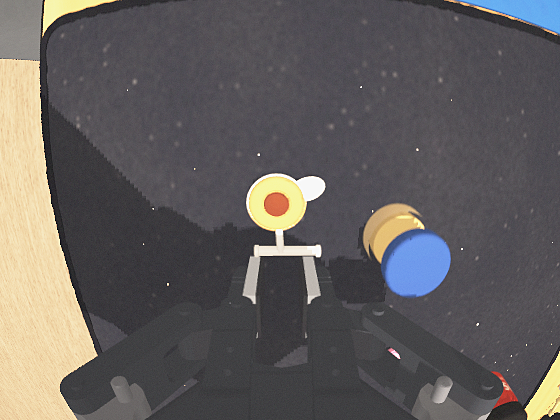

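Run:
```python
from workcell import *
import numpy as np,cv2
c=capture('wrist');H=c['hand_eye'];f=210/np.tan(np.radians(c['fov_y']/2))
def wray(u,v):
    x,y=u-c['cx'],v-c['cy'];r=np.hypot(x,y);th=r/f
    return H[:3,:3]@np.array([np.sin(th)*x/r,-np.sin(th)*y/r,-np.cos(th)])
for u,v in [(378,302),(358,306),(330,280),(326,258),(470,345),(500,388),(318,258),(303,258)]:
    d=wray(u,v);o=H[:3,3]
    print((u,v),[(o+d*(X-o[0])/d[0]).round(3)[1:] for X in(.005,.011,.02)])
```

```text
(378, 302) [array([ 0.04 , -0.022]), array([ 0.037, -0.03 ]), array([ 0.032, -0.043])]
(358, 306) [array([ 0.031, -0.024]), array([ 0.028, -0.032]), array([ 0.025, -0.045])]
(330, 280) [array([ 0.022, -0.003]), array([ 0.02 , -0.013]), array([ 0.018, -0.028])]
(326, 258) [array([0.023, 0.019]), array([0.021, 0.007]), array([ 0.018, -0.01 ])]
(470, 345) [array([ 0.068, -0.054]), array([ 0.062, -0.06 ]), array([ 0.054, -0.069])]
(500, 388) [array([ 0.068, -0.077]), array([ 0.063, -0.081]), array([ 0.055, -0.087])]
(318, 258) [array([0.019, 0.019]), array([0.017, 0.007]), array([ 0.015, -0.01 ])]
(303, 258) [array([0.011, 0.019]), array([0.01 , 0.008]), array([ 0.009, -0.01 ])]
```

>>> move_arm:
  rows:
    - {"rotation": [0,0,0],"offset": [0.008,0,-0.001],"grip": 0.2}
    - {"rotation": [0,0,0],"offset": [0.009,0,0],"grip": 0.2}
    - {"rotation": [0,0,0],"offset": [0.009,0,0],"grip": 0.2}
    - {"rotation": [0,0,0],"offset": [0.009,0,0],"grip": 0.2}
    - {"rotation": [0,0,0],"offset": [0.009,0,0],"grip": 0.2}
    - {"rotation": [0,0,0.5],"offset": [0.009,0,0],"grip": 0.2}
    - {"rotation": [0,0,0.5],"offset": [0.009,0,0],"grip": 0.2}
    - {"rotation": [0,0,0.5],"offset": [0.009,0,0],"grip": 0.2}

```text
clock: 14.5
ee_pos: [0.4501, -0.2696, 0.0173]
ee_rot: [-2.386, -2.043, 0.001]
contact_force: [-0.7, -2.3, 3.6]
grip_width: 0.0174
```

Run:
```python
from workcell import *
import cv2
for n in('wrist',):
    c=capture(n);p=c['pixels']
    cv2.imwrite(f'pics/{n}10.png',cv2.cvtColor(p,cv2.COLOR_RGB2BGR))
```

```text
(no output)
```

View pics/wrist10.png

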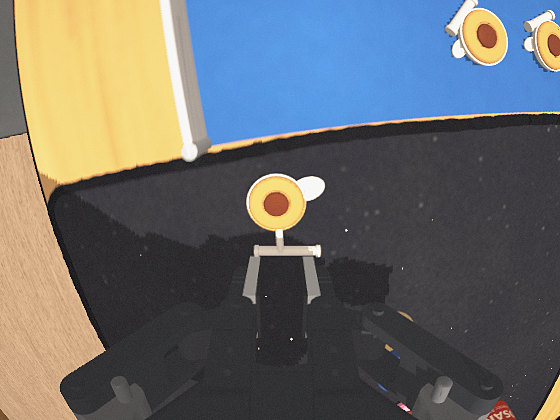

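key_one stays square against the fingers at (277,203), heading inside the rail's end post at (193,150). I finish the push.

>>> move_arm:
  rows:
    - {"rotation": [0,0,0.5],"offset": [0.009,0,-0.0005],"grip": 0.2}
    - {"rotation": [0,0,0.2],"offset": [0.01,0,0],"grip": 0.2}
    - {"rotation": [0,0,0],"offset": [0.01,0,0],"grip": 0.2}
    - {"rotation": [0,0,0],"offset": [0.01,0,0],"grip": 0.2}
    - {"rotation": [0,0,0],"offset": [0.01,0,0],"grip": 0.2}
    - {"rotation": [0,0,0],"offset": [0.01,0,0],"grip": 0.2}
    - {"rotation": [0,0,0],"offset": [0.009,0,0],"grip": 0.2}
    - {"rotation": [0,0,0],"offset": [0.007,0,0],"grip": 0.2}
    - {"rotation": [0,0,0],"offset": [0,0,0],"grip": 0.2}

```text
clock: 15.68
ee_pos: [0.4663, -0.1965, 0.0178]
ee_rot: [-2.457, -1.958, 0.0]
contact_force: [-0.5, 0.1, -0.3]
grip_width: 0.0176
```

Run:
```python
from workcell import *
import cv2
for n in('wrist',):
    c=capture(n);p=c['pixels']
    cv2.imwrite(f'pics/{n}11.png',cv2.cvtColor(p,cv2.COLOR_RGB2BGR))
```

```text
(no output)
```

View pics/wrist11.png

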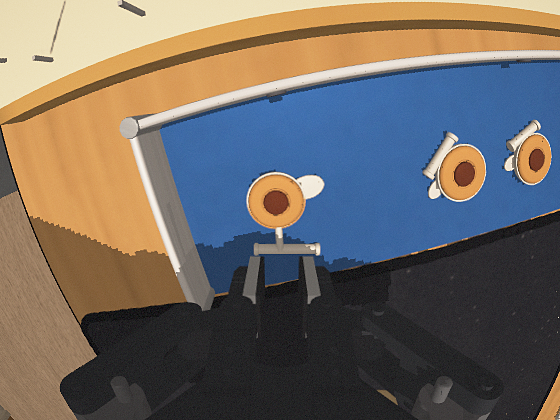

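>>> move_arm:
  rows:
    - {"rotation": [0,0,0],"offset": [-0.015,0,0],"grip": 0.2}
    - {"rotation": [0,0,0],"offset": [-0.01,0,-0.02],"grip": 0.2}
    - {"rotation": [0,0,0],"offset": [0,0,-0.05],"grip": 0.2}
    - {"rotation": [0,0,0],"offset": [0,0,-0.055],"grip": 0.2}
    - {"rotation": [0,0,0],"offset": [0,0,-0.055],"grip": 0.2}
    - {"rotation": [0,0,0],"offset": [0,0,-0.045],"grip": 0.2}
    - {"rotation": [0,0,0],"offset": [0.046,-0.027,0],"grip": 0.2}
    - {"rotation": [0,0,0],"offset": [0.046,-0.027,0],"grip": 0.2}
    - {"rotation": [0,0,0],"offset": [0.046,-0.027,0],"grip": 0.2}
    - {"rotation": [0,0,0],"offset": [0.046,-0.027,0],"grip": 0.2}
    - {"rotation": [0,0,0],"offset": [0.044,-0.037,0],"grip": 0.2}
    - {"rotation": [0,0,0],"offset": [0.044,-0.037,0],"grip": 0.2}

```text
clock: 17.23
ee_pos: [0.344, 0.0849, 0.2431]
ee_rot: [2.459, 1.953, 0.002]
contact_force: [-0.3, 0.4, 0.2]
grip_width: 0.0173
```

>>> move_arm:
  rows:
    - {"rotation": [0,0,0],"offset": [0.044,-0.037,0],"grip": 0.2}
    - {"rotation": [0,0,0],"offset": [0.044,-0.037,0],"grip": 0.2}
    - {"rotation": [0,0,0],"offset": [0.044,-0.037,0],"grip": 0.2}
    - {"rotation": [0,0,0],"offset": [0,0,0],"grip": 0.2}

```text
clock: 17.73
ee_pos: [0.2642, 0.2404, 0.2431]
ee_rot: [-2.45, -1.966, -0.001]
contact_force: [0.0, -0.7, 0.3]
grip_width: 0.0168
```

Run:
```python
from workcell import *
from h import *
np.set_printoptions(precision=4,suppress=True)
t=capture('top');s=capture('scene')
for n,c in(('top',t),('scene',s)):cv2.imwrite(f'pics/{n}12.png',cv2.cvtColor(c['pixels'],cv2.COLOR_RGB2BGR))
a=load('top0.pkl')[0]['pixels']
for n,b in dict(jar=(270,234,298,262),tin=(342,175,380,212),rod=(333,285,388,306),drop=(190,138,210,155)).items():
    x0,y0,x1,y1=b;print(n,np.abs(a[y0:y1,x0:x1].astype(int)-t['pixels'][y0:y1,x0:x1]).mean().round(2), cv2.phaseCorrelate(cv2.cvtColor(a[y0:y1,x0:x1],cv2.COLOR_RGB2GRAY).astype(np.float32),cv2.cvtColor(t['pixels'][y0:y1,x0:x1],cv2.COLOR_RGB2GRAY).astype(np.float32)))
for b in blobs(tan(t['pixels']),(178,170,221,286)):print(b,onplane(t,b[0],b[1],.009))
```

```text
jar 2.3 ((-0.11897328689734366, 0.1971330916529883), 0.8962083027097913)
tin 2.16 ((0.08789255943910135, -0.06218423403429085), 0.9475277835130691)
rod 1.97 ((-0.031688867489272354, 0.05470074935100655), 0.9261353492736817)
drop 1.5 ((0.06796138711425215, 0.14058406655798805), 0.9208748565779792)
(195.2, 264.0, 6.6, 119.0) [ 0.4733 -0.1594  0.009 ]
(201.0, 216.1, 7.1, 129.5) [ 0.5647 -0.1652  0.009 ]
(203.0, 190.3, 7.0, 130.0) [ 0.6154 -0.1662  0.009 ]
```

View pics/top12.png

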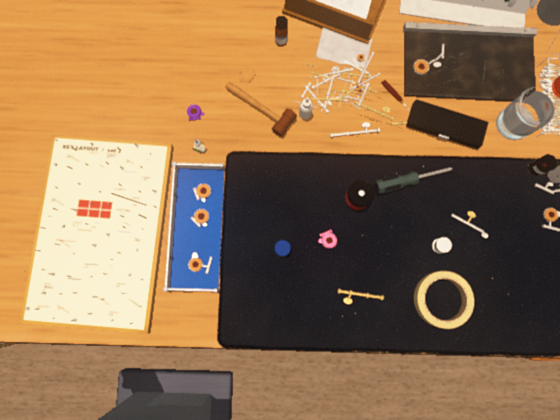

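View pics/scene12.png

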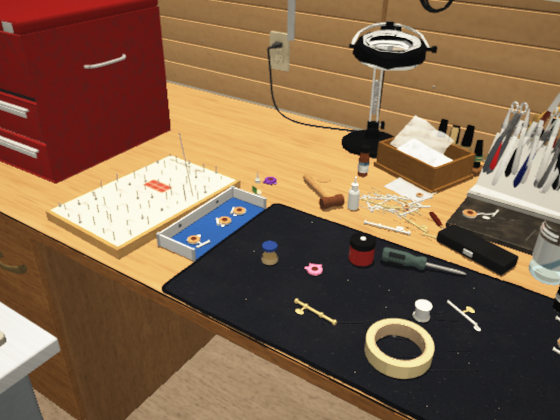

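All three keys lie on the blue floor at px (195,264), (201,216) and (203,190). Everything else is within 0.25 px of its starting image position. I hand in.

```bash
python3 -c "
from workcell import *
print(sign_off())"
```

```text
the job is handed in; nothing more can be done
None
```

All three tan-pad keys are in the tray and the job is handed in, at about 18 s of the 54 s allowed. I used the slightly opened fingers as a two-point cradle and pushed the keys in one at a time along the mat. key_one went straight past the jar first, then turned about 13° to clear the tray's end post. I never gripped or lifted a key.

**Last checks (top and scene cameras, arm clear of everything):**
- **Keys:** the pad centres lie at about (0.473, -0.159), (0.565, -0.165) and (0.615, -0.166). Allowing for the offset from pad to origin, each origin should be 35 mm or more past the mouth line, against the 15 mm needed.
- **Jar, tin, bottle and rod:** all four moved less than 0.25 px (about 0.5 mm) between the first and last top images.

**Disagreements:**
- The measured mat edge came out at about y = -0.211 against the stated -0.205. That is larger than the 2 mm calibration figure, but well inside the margin.
- I saw brief forces of 4–6 N while the fingertips rubbed the mat. They eased after I raised the tool by about 1 mm.

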